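# Load a slider pad into the sprung feed track

## Robot

A 6-joint arm with a two-finger parallel gripper is mounted at the origin on the work surface. World frame = base frame: x ahead of the robot, y to its left, z up, the work surface at z = 0. Lengths are in m, angles in rad, forces in N, time in s.
With the tool pointing down it reaches from about 0.3 to 0.775 m from the base axis. Payload 14.6 kg.
Tool frame: the origin (TCP) lies at the very end of the fingers, on their centre line; the grasp point (between the pads) lies 19 mm behind it; z points along the fingers, y is the line along which they close (so a half turn about z gives the same grasp; the last joint's range is limited). The gripper opens to 94 mm and grips with 3 to 60 N. Pads are 16 mm wide; open, the fingers measure 119 mm over their backs; the gripper's body (75 mm by 177 mm) begins 78 mm behind the grasp point.
Start: joints at [1.181, 0.3, 1.521, -0, 1.321, -0.067], TCP at [0.174, 0.522, 0.176] pointing down, gripper open.
Joint ranges: [-3.03, 3.03], [-0.79, 2.21], [0.23, 2.52], [-1.04, 4.18], [0, 3.07], [-2.55, 2.55]. Speed limits (rad/s): [2.22, 2.22, 2.57, 3.14, 3.14, 3.14].

## Interface

Orientations are given as [roll, pitch, yaw] about the fixed x, y, z axes, in that order (R = Rz(yaw) Ry(pitch) Rx(roll)).
In Python, from station import ctrl gives the robot as it stands. The module is installed in compiled form; this text tells all that it offers.
- The arm moves only by the tool play_rows, never from a script. Its argument "commands" is a list of rows, each a list of 7 numbers: the shift along the tool's x, y, z in m, then the turn, a rotation vector about the tool's x, y, z in degrees, then the closure, from -1 (fully open) to 1 (shut). A call has 1 to 20 rows; each row shifts and turns the commanded pose from where the row before left it, along the tool's axes as they then stand; what a row does not reach is not made up. A row lasts 1/12 s, in which the tool goes at most 41.7 mm and 7.16 degrees, less where a joint would pass 70% of its speed; a pose out of reach is approached as far as the arm can. A call is refused whole if a number of a shift passes 0.0417 or a number of a turn 7.16, either way. A call with a gripper value outside its range is refused whole. The fingers move at their own pace and stop on an object; "force" is the grip in N (left out, the last holds). Time passes only in rows, so rows that do not move let the fingers close. It gives the time, the measured TCP pose, the force, the opening and the grip force at its end, in the units of the state.
- ctrl.get_obs(): the state, without advancing time (a new reading comes with each control period).
- ctrl.camera(name): name is "side" or "top"; returns the picture (400x640x3 uint8, blue, green, red); there is no depth.
- ctrl.camera_model(name): a dict with "fx", "fy", "cx", "cy" (pixels), "rvec" (rotation vector, rad) and "tvec" (3), from world to camera coordinates, as OpenCV has them. Camera axes: x right, y down, z forward; pixel columns grow to the right and rows downward; lengths in m; the calibration is good to about 2 mm. A picture is of the moment at which its call begins. camera_model takes no time and is no camera call.
- ctrl.hand_in(): hands the job in; it is judged then, once.
The state is a dict: "time_s": time; "qpos": joint angles; "joint_vel": joint speeds; "tau": joint torques, N m; "ee_pos": TCP position; "eef_rot": TCP orientation; "force": force on the tool from outside, world axes, zero at the start; "moment": the same for the moment, N m; "grip_width": finger opening in m; "grip_force": force on a finger pad.
Only numpy, scipy, OpenCV 4.12 (cv2) and the standard library are available. Lean on these libraries where they do the work, as an engineer would, in place of code of your own. Each camera call takes 0.05 s, during which the arm holds its last target. There are 200 camera calls.

## Task

Load the clean white nylon slider pad (not the one daubed red as a reject) into the feed track: pull the follower back by its yellow tab until it stays back by itself, then set the pad upright on the track floor between the end stop and the follower, square to the track with its two broad faces towards the stop and the follower. Then nudge the tab forward so that the follower springs shut and holds the pad flat against the end stop, and let go of everything.

Things in the scene. Friction and masses are not known exactly. Their poses are not given: they have to be found in the camera images.
- feed_track: Grey feed track fixed to the table, 166 x 84 mm, a spring strut (to y = -92 mm, 28 mm high) on its -y side. Origin: table height, centre line. x runs along the track in the pull-back direction, y across, z up. Floor 6 mm above the table; side walls at y = +-36 to 42 mm, 16 mm high. End stop: inner face at x = -80 mm (outer -92), 32 mm high. Rear wall: x = 62 to 74 mm, 36 mm high; a rod (top 26 mm) passes it.
- follower (a joint): Travel of the bronze follower along track +x, m. 0 = shut (start; face 10 mm from end stop), 0.080 = fully back. Over-centre spring: below 0.060 it pushes shut (1.5 to 3 N), above 0.060 it pushes fully back and stays there (2 N). Damped, 10 N per m/s. Rests at 0.026 on a loaded pad. Block 30 mm long, 68 wide, top 34 mm above the table.
- follower_tab (a point): Centre of the yellow upright tab on the follower, 18 mm behind the follower's front face (track x = -52 mm + joint value), 53 mm above the table. Tab 12 mm thick along the track, 40 mm wide across it, standing from 34 to 72 mm above the table; it can be pinched from above or pushed from either side. Axes as the track's.
- pad_center (a point): Centre of the clean white pad: 36 (x) by 50 (y) by 50 mm high, 0.1 kg, standing on the table. In the track its x lies along track x (either way round), centre 31 mm above the table. Gripped across the 50 mm with fingertips 22 mm or more above its underside, they clear the side walls. Nearby, 120 mm off or more: a red-daubed reject pad, a bronze cam disc, a steel dowel (65 mm high).
Things that resemble listed ones, but are neither listed nor needed, are in the scene too. What is shaped like the part that bears pad_center but pink or turquoise is not meant.

How it is judged:
By the outcome, as a careful person would: the job done as asked, in the order asked, and still so for the second after the job is handed in, with the robot touching nothing.
It also fails if it takes over 54 s, if anything falls off the work surface, if the arm or the gripper's body presses on something with over 40 N, if the wrist force passes 120 N, or if a joint passes its speed limit or range.

## Working session

There is one attempt and no reset: what is moved stays moved. The work goes in short steps, Python scripts to look and compute and a tool call to move; the robot and the scene stay as the last step left them, time stands still between calls to the robot, and variables do not carry over. Pictures are saved under pics/ and viewed, at most 10 in all, crops included, and the job is handed in when it is done.

Besides the shell and the picture viewer there is one more tool, called as name(argument=value, ...) on one line, values as JSON. play_rows: Moves the arm, as the interface text tells. Its arguments: {"type":"object","properties":{"commands":{"type":"array","items":{"type":"array","items":{"type":"number"}}},"force":{"type":"number"}},"required":["commands"]}

```bash
mkdir -p pics; cat > h.py <<'E'
import numpy as np, cv2
from station import ctrl
def cam(n):
    m=ctrl.camera_model(n); R=cv2.Rodrigues(np.array(m["rvec"],float))[0]
    return m,R,np.array(m["tvec"],float).ravel()
def ray(n,p):
    m,R,t=cam(n); d=R.T@np.array([(p[0]-m["cx"])/m["fx"],(p[1]-m["cy"])/m["fy"],1.]); return -R.T@t,d
def onz(n,p,z):
    c,d=ray(n,p); return c+d*(z-c[2])/d[2]
def proj(n,X):
    m,R,t=cam(n); q=R@np.array(X,float)+t; return np.array([m["fx"]*q[0]/q[2]+m["cx"],m["fy"]*q[1]/q[2]+m["cy"]])
E
python3 - <<'E'
from h import *
for n in("top","side"):
    cv2.imwrite(f"pics/{n}0.png",ctrl.camera(n)); c,d=ray(n,(320,200)); print(n,c,d)
print(ctrl.get_obs())
E
```

```text
top [0.3801061  0.01222338 0.97830272] [ 2.08780838e-01 -6.22443599e-04 -9.77976760e-01]
side [0.52041694 0.69323767 0.57982734] [ 0.0592594  -0.79071787 -0.60959185]
{'time_s': 0.1, 'qpos': array([ 1.18139211e+00,  3.00407180e-01,  1.52149536e+00, -1.43817941e-05,
        1.32069649e+00, -6.65847369e-02]), 'joint_vel': array([-4.06618142e-04,  5.52456432e-04, -2.21865041e-03, -1.58669656e-03,
       -1.62871326e-05, -4.09692958e-04]), 'tau': array([ 3.19878920e-03, -5.32638645e+01, -3.53284800e+01,  7.10254116e-02,
        2.33854365e-02,  4.10021457e-06]), 'ee_pos': array([0.17438475, 0.52135372, 0.17565767]), 'eef_rot': array([-3.14058758e+00, -5.30600016e-05,  2.81877671e+00]), 'force': array([-0.19815932,  0.42707768,  0.01315433]), 'moment': array([-0.02048651,  0.01765199, -0.01944575]), 'grip_force': 0.0, 'grip_width': 0.09384065778041834}
```

View pics/top0.png

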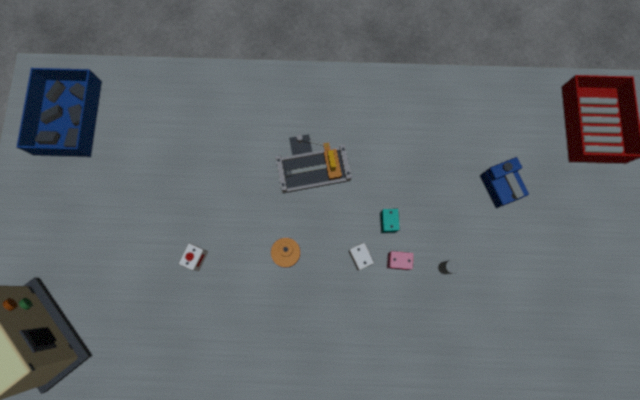

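View pics/side0.png

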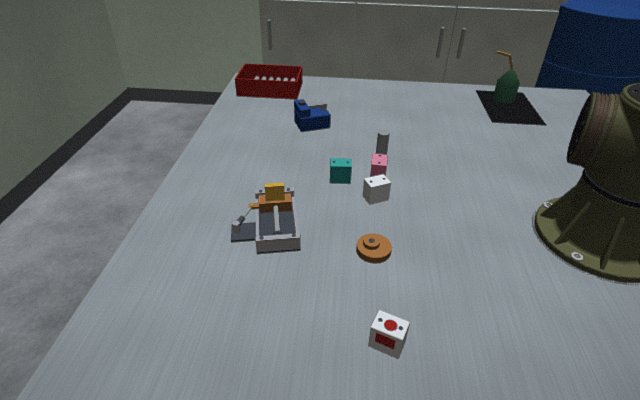

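Top view: the track is at about (314,170) with the follower and yellow tab at its right end (332,162). The strut is above, so track +x points image-left, roughly world +y. The block candidates are white clean (361,257), white with red daub (192,257), pink (401,260) and turquoise (390,220). The clean white one fits; I'll confirm it in an enlarged crop.

```bash
cat > crop.py <<'E'
from h import *
T=cv2.imread("pics/top0.png");S=cv2.imread("pics/side0.png")
a=cv2.resize(T[125:285,265:425],(600,600),interpolation=cv2.INTER_CUBIC)
cv2.imwrite("pics/crop_top.png",a)
# pad white mask
def mask(I,x0,y0,x1,y1,f):
    m=np.zeros(I.shape[:2],np.uint8); h=cv2.cvtColor(I,cv2.COLOR_BGR2HSV)
    m[y0:y1,x0:x1]=(f(h[y0:y1,x0:x1].astype(int))*255).astype(np.uint8); return m
def rect(m):
    c=max(cv2.findContours(m,0,1)[0],key=cv2.contourArea); return c,cv2.minAreaRect(c)
m=mask(T,335,235,385,280,lambda h:(h[...,2]>165))
c,r=rect(m); print(r)
P=np.array([onz("top",p,0.05)[:2] for p in cv2.boxPoints(r)]);print("pad",P.mean(0),P,np.linalg.norm(np.diff(P,axis=0),axis=1))
for n,I,b in(("top",T,(315,135,350,185)),("side",S,(255,175,295,205))):
    m=mask(I,*b,lambda h:(abs(h[...,0]-23)<7)&(h[...,1]>130)&(h[...,2]>110)); c,r=rect(m); print(n,"tab",r,cv2.boxPoints(r).tolist())
E
python3 crop.py
```

```text
((361.5, 255.50001525878906), (21.0190372467041, 13.86362075805664), 63.43495178222656)
pad [ 0.45613389 -0.08309015] [[ 0.46920297 -0.05894336]
 [ 0.48368058 -0.08623751]
 [ 0.44293617 -0.10714887]
 [ 0.42871584 -0.08003088]] [0.03089614 0.04579729 0.0306203 ]
top tab ((331.0, 158.5), (17.0, 10.0), 90.0) [[326.0, 150.0], [336.0, 150.0], [336.0, 167.0], [326.0, 167.0]]
side tab ((274.0, 184.5), (3.0, 18.0), 90.0) [[265.0, 183.0], [283.0, 183.0], [283.0, 186.0], [265.0, 186.0]]
```

View pics/crop_top.png

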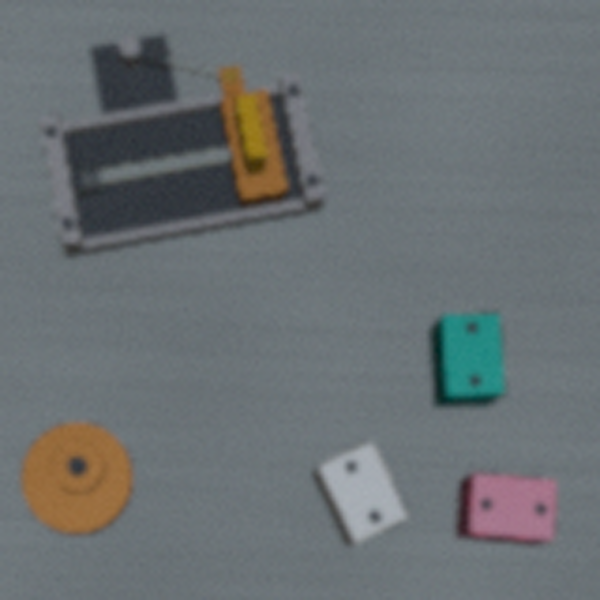

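The crop confirms it: the clean white pad is at full-image (361,257), with no red and two holes. The track screw dots, in crop pixels, are end stop (293,90) and (313,180), and rear wall (51,131) and (68,224).

```bash
cat >> h.py <<'E'
def fr(c): return (265+(c[0]+.5)/3.75-.5,125+(c[1]+.5)/3.75-.5)
E
python3 - <<'E'
from h import *
e=[onz("top",fr(p),.032) for p in((293,90),(313,180))]; r=[onz("top",fr(p),.036) for p in((51,131),(68,224))]
E=(e[0]+e[1])/2; R=(r[0]+r[1])/2; L=np.linalg.norm((R-E)[:2]); u=(R-E)[:2]/L
print("stop",e,"rear",r,"len (154)",L,"widths",np.linalg.norm(e[0]-e[1]),np.linalg.norm(r[0]-r[1]))
v=(r[0]-r[1]+e[0]-e[1])[:2]; print("ang",np.degrees(np.arctan2(u[1],u[0])),np.degrees(np.arctan2(v[1],v[0]))+90)
O=(E[:2]*68+R[:2]*86)/154; print("origin",O)
tab=np.array([*(O-.052*u),.072]); print("tab top pred",tab,proj("top",tab),proj("side",tab))
for x,s in((-86,.032),(68,.036)): print(proj("side",[*(O+x/1000*u),s]))
print("pad side pred top/bottom",proj("side",[.4561,-.0831,.05]),proj("side",[.4561,-.0831,0]))
h=[onz("top",fr(p),.05) for p in((351,467),(375,517))];d=h[0]-h[1];print("holes mid",(h[0]+h[1])/2,np.degrees(np.arctan2(d[1],d[0])))
S=cv2.imread("pics/side0.png"); 
m=np.zeros(S.shape[:2],np.uint8); m[170:210,355:395]=(S[170:210,355:395].min(2)>175)*255
c=max(cv2.findContours(m,0,1)[0],key=cv2.contourArea); print(cv2.boundingRect(c),cv2.minAreaRect(c))
# combined crop of side
cv2.imwrite("pics/crop_side.png",cv2.resize(S[145:265,225:405],(780,520),interpolation=cv2.INTER_CUBIC))
E
```

```text
stop [array([ 0.70786639, -0.03880501,  0.032     ]), array([ 0.64938887, -0.05223278,  0.032     ])] rear [array([0.67516326, 0.11197119, 0.036     ]), array([0.61572412, 0.09865651, 0.036     ])] len (154) 0.15443992271518464 widths 0.05999937992855279 0.060912165769300294
ang 102.40768411749286 102.77802469095309
origin [0.66009634 0.03871238]
tab top pred [ 0.67126939 -0.01207308  0.072     ] [331.70516759 157.93645208] [272.68442794 183.0567869 ]
[272.97149144 189.10249346]
[276.34572635 235.38159015]
pad side pred top/bottom [376.17408357 178.73597425] [374.10577198 196.92760348]
holes mid [ 0.45534311 -0.0829513   0.05      ] 26.403492036109494
(365, 175, 26, 12) ((377.4679870605469, 180.32398986816406), (9.928143501281738, 24.060094833374023), 79.69515228271484)
```

View pics/crop_side.png

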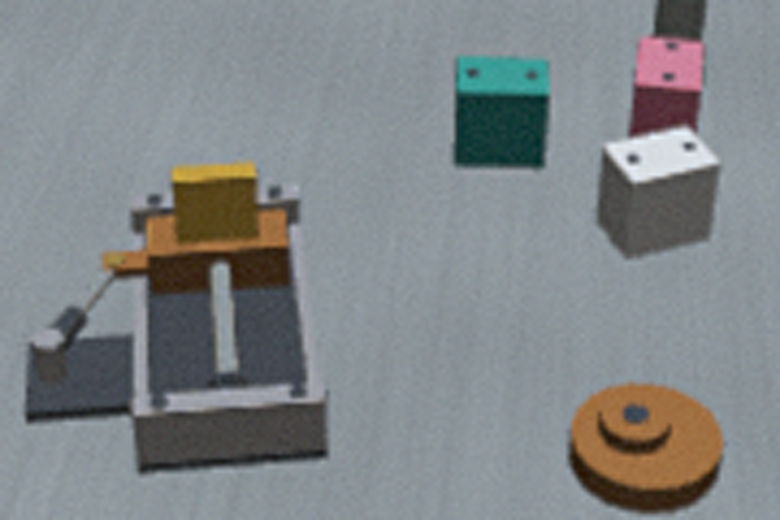

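All points check out: the stop-to-rear length is 154.4 against 154, and the tab prediction is within 1 px. The side view shows a consistent offset of about 1.3 px, so I'll split that difference. Now moving: turn with the fingers closed first.

play_rows(commands=[[0,0,0,0,0,5.9,1],[0,0,0,0,0,5.9,1],[0,0,0,0,0,5.9,1],[0,0,0,0,0,5.9,1],[0,0,0,0,0,5.9,1],[0,0,0,0,0,5.9,1],[0,0,0,0,0,5.9,1],[0,0,0,0,0,5.9,1],[0,0,0,0,0,5.9,1],[0,0,0,0,0,5.9,1]], force=20)

```text
time_s: 0.93
ee_pos: [0.1744, 0.5214, 0.1758]
eef_rot: [-3.141, 0.001, 1.784]
force: [-0.5, 1.1, -1.0]
grip_width: 0.0308
grip_force: 0.0
```

play_rows(commands=[[-0.0324,0.0185,0,0,0,0,1],[-0.0324,0.0185,0,0,0,0,1],[-0.0324,0.0185,0,0,0,0,1],[-0.0324,0.0185,0,0,0,0,1],[-0.0324,0.0185,0,0,0,0,1],[-0.0324,0.0185,0,0,0,0,1],[-0.0324,0.0185,0,0,0,0,1],[-0.0324,0.0185,0,0,0,0,1],[-0.0324,0.0185,0,0,0,0,1],[-0.0324,0.0185,0,0,0,0,1],[-0.0324,0.0185,0,0,0,0,1],[-0.0324,0.0185,0,0,0,0,1],[-0.0324,0.0185,0,0,0,0,1],[-0.0324,0.0185,0,0,0,0,1],[-0.0324,0.0185,0,0,0,0,1],[-0.0324,0.0185,0,0,0,0,1],[-0.0324,0.0185,0,0,0,0,1],[-0.0324,0.0185,0,0,0,0,1],[-0.0324,0.0185,0,0,0,0,1],[-0.0324,0.0185,0,0,0,0,1]])

```text
time_s: 2.6
ee_pos: [0.6768, -0.0326, 0.1757]
eef_rot: [-3.141, -0.0, 1.789]
force: [0.5, 0.8, 1.1]
grip_width: 0.0003
grip_force: 0.0
```

```bash
cat >> h.py <<'E'
from scipy.spatial.transform import Rotation as Ro
O=np.array([.659,.0397]);A=np.radians(102.5);u=np.array([np.cos(A),np.sin(A)]);v=np.array([-u[1],u[0]])
def tr(x,y=0): return O+x/1000*u+y/1000*v
def to(xy,z,yaw):
    o=ctrl.get_obs(); R=Ro.from_euler("xyz",o["eef_rot"]); d=R.inv().apply(np.array([*xy,z])-o["ee_pos"])
    T=Ro.from_euler("xyz",[np.pi,0,np.radians(yaw)]); w=np.degrees((R.inv()*T).as_rotvec())
    q=(o["ee_pos"][:2]-O); print("t",round(o["time_s"],2),"track mm",(1000*np.array([q@u,q@v])).round(1),"z",o["ee_pos"][2].round(4),"d",d.round(4),"w",w.round(2),"F",o["force"].round(1),"grip",round(o["grip_width"],4),round(o["grip_force"],1))
E
python3 -c "
from h import *
to(tr(-73),.045,102.5)"
```

```text
t 2.6 track mm [-74.4  -1.7] z 0.1757 d [ 0.0014 -0.0016  0.1307] w [-0.04 -0.01 -0.  ] F [0.5 0.8 1.1] grip 0.0003 0.0
```

play_rows(commands=[[0,0,0.018,0,0,0,1],[0,0,0.022,0,0,0,1],[0,0,0.022,0,0,0,1],[0,0,0.022,0,0,0,1],[0,-0.001,0.022,0,0,0,1],[0,0,0.016,0,0,0,1],[0,0,0.008,0,0,0,1],[0,0,0,0,0,0,1],[0,0,0,0,0,0,1]])

```text
time_s: 3.35
ee_pos: [0.6752, -0.0312, 0.0465]
eef_rot: [3.141, 0.0, 1.789]
force: [0.4, 0.2, 0.4]
grip_width: 0.0007
grip_force: 0.0
```

```bash
python3 -c "
from h import *
to(tr(-73),.045,102.5)
S=ctrl.camera('side');T=ctrl.camera('top')
f=lambda I,a,b,c,d:cv2.resize(I[b:d,a:c],(390,390),interpolation=cv2.INTER_CUBIC)
cv2.imwrite('pics/v1.png',np.hstack([f(S,220,140,340,260),f(T,260,110,380,230)]))"
```

```text
t 3.35 track mm [-72.7  -0.5] z 0.0465 d [-0.0003 -0.0005  0.0015] w [0.01 0.   0.01] F [0.4 0.2 0.4] grip 0.0007 0.0
```

View pics/v1.png

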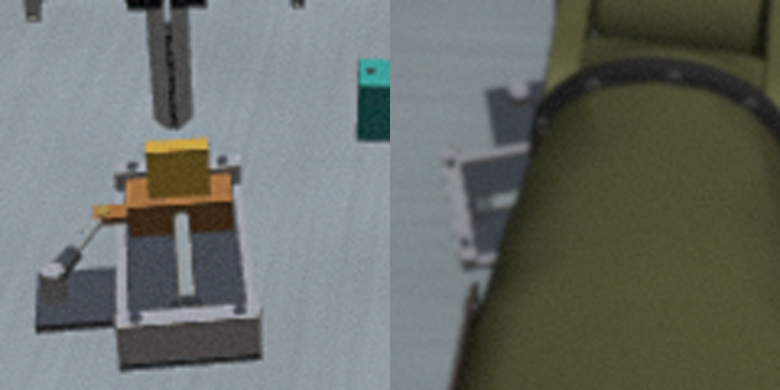

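The side crop shows the fingertips at about full-image (273,179), just above the tab's top edge (274,183). By the reported pose they should be hidden behind it, so I'll check the projection.

```bash
python3 -c "
from h import *
o=ctrl.get_obs();p=o['ee_pos'];print(p,proj('side',p),proj('side',p+[0,0,.02]))
q=tr(-58);print(proj('side',[*tr(-46),.072]),proj('side',[*q,.072]))
c,d=ray('side',(273,179.4));s=(p[1]-c[1])/d[1];print(c+d*s, 'if z=.0465',onz('side',(273,179.4),.0465))"
```

```text
[ 0.67569047 -0.03118692  0.0475351 ] [272.78742629 187.16403403] [272.29944259 179.42284653]
[273.21934871 185.06158315] [272.95981267 181.6956077 ]
[ 0.67420062 -0.03118692  0.06770534] if z=.0465 [ 0.68056831 -0.06118302  0.0465    ]
```

```bash
python3 -c "
from h import *
for i in range(3):
  p=ctrl.get_obs()['ee_pos'];S=ctrl.camera('side');print(p)
print(S[165:190,270:276].mean(1).astype(int).tolist())
cv2.imwrite('pics/v2.png',cv2.resize(S[60:220,190:360],(638,600),interpolation=cv2.INTER_CUBIC))"
```

```text
[ 0.67569047 -0.03118692  0.0475351 ]
[ 0.67569814 -0.03121897  0.04755741]
[ 0.67558097 -0.03116499  0.04742197]
[[63, 63, 63], [63, 63, 63], [64, 63, 63], [65, 66, 65], [63, 62, 64], [60, 62, 62], [63, 62, 61], [64, 65, 65], [63, 63, 64], [64, 63, 63], [64, 64, 63], [63, 62, 62], [60, 60, 61], [75, 75, 74], [123, 119, 112], [167, 159, 149], [168, 158, 147], [157, 158, 155], [85, 164, 191], [68, 165, 202], [67, 159, 195], [50, 121, 153], [27, 69, 89], [24, 66, 85], [26, 70, 88]]
```

View pics/v2.png

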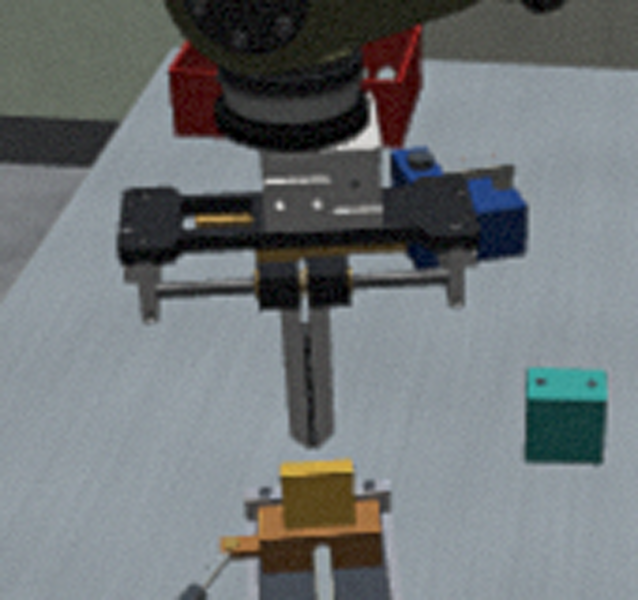

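v2 shows the fingertip at full-image (272.5,179), with table visible between it and the tab top. The tip is therefore about 20 mm higher than reported, or about 30 mm further out along that camera ray. I'll lower it 10 mm, which is safe in either case, and creep towards the tab to feel for contact. Expected contact is at track x of about -66.

play_rows(commands=[[0,0,0.005,0,0,0,1],[0,0,0.005,0,0,0,1],[0.005,0,0,0,0,0,1],[0.005,0,0,0,0,0,1],[0.005,0,0,0,0,0,1],[0.003,0,0,0,0,0,1],[0,0,0,0,0,0,1],[0,0,0,0,0,0,1]])

```text
time_s: 4.27
ee_pos: [0.6712, -0.0133, 0.0363]
eef_rot: [3.141, 0.0, 1.789]
force: [0.3, -2.2, -1.2]
grip_width: 0.0005
grip_force: 1.0
```

```bash
cat > tip.py <<'E'
from h import *
to(tr(-73),.045,102.5)
S=ctrl.camera('side');h=cv2.cvtColor(S,cv2.COLOR_BGR2HSV)
m=((abs(h[...,0].astype(int)-25)<5)&(h[...,1]>140)&(h[...,2]>150)).astype(np.uint8)[170:260,240:310]
ys,xs=np.nonzero(m); print("tab top",xs.mean()+240,ys.mean()+170,len(xs))
g=S[150:200,272].astype(int).mean(1);print("tip row edge",150+np.argmax(np.diff(g)),"pred",proj('side',ctrl.get_obs()['ee_pos']))
E
python3 tip.py
```

```text
t 4.27 track mm [-54.4  -0.4] z 0.0363 d [-0.0186 -0.0004 -0.0087] w [0.01 0.   0.03] F [ 0.3 -2.2 -1.2] grip 0.0005 1.0
tab top 273.4918032786885 188.672131147541 61
tip row edge 186 pred [273.70305073 196.51253349]
```

Contact came where expected: 2.2 N, and the tab moved about 12 mm. So the lateral pose is right and the bias is in height. Pushing on past the over-centre point.

play_rows(commands=[[0.007,0,0,0,0,0,1],[0.008,0,0,0,0,0,1],[0.008,0,0,0,0,0,1],[0.008,0,0,0,0,0,1],[0.008,0,0,0,0,0,1],[0.008,0,0,0,0,0,1],[0.008,0,0,0,0,0,1],[0.006,0,0,0,0,0,1],[0.002,0,0,0,0,0,1],[0,0,0,0,0,0,1],[0,0,0,0,0,0,1],[0,0,0,0,0,0,1]])

```text
time_s: 5.32
ee_pos: [0.6575, 0.0477, 0.0361]
eef_rot: [-3.142, -0.0, 1.789]
force: [1.0, -0.7, -0.3]
grip_width: 0.0002
grip_force: 0.0
```

```bash
python3 tip.py; python3 -c "
from h import *
print(proj('side',[*tr(28),.072]))"
```

```text
t 5.32 track mm [ 8.1 -0.3] z 0.0361 d [-0.0811 -0.0003 -0.0089] w [-0.   -0.   -0.01] F [ 1.  -0.7 -0.3] grip 0.0002 0.0
tab top 275.31944444444446 208.40277777777777 72
tip row edge 156 pred [275.19459106 215.45363446]
[274.95431946 207.56277041]
```

The follower stays fully back by itself, with the tab top at the predicted pixel and no contact force. Next is lifting, opening and moving over the pad.

play_rows(commands=[[-0.002,0,-0.01,0,0,0,1],[0,0,-0.025,0,0,0,1],[0,0,-0.03,0,0,0,1],[0,0,-0.02,0,0,0,-1],[-0.0104,-0.0282,0,0,0,0,-1],[-0.0104,-0.0282,0,0,0,0,-1],[-0.0104,-0.0282,0,0,0,0,-1],[-0.0104,-0.0282,0,0,0,0,-1],[-0.0104,-0.0282,0,0,0,0,-1],[-0.0104,-0.0282,0,0,0,0,-1],[-0.0104,-0.0282,0,0,0,0,-1],[-0.0104,-0.0282,0,0,0,0,-1],[0,0,0,0,0,-4.8,-1],[0,0,0,0,0,-4.8,-1],[0,0,0,0,0,-4.7,-1],[0,0,0,0,0,0,-1],[0,0,0,0,0,0,-1]])

```text
time_s: 6.78
ee_pos: [0.4559, -0.0843, 0.1217]
eef_rot: [3.141, 0.001, 2.036]
force: [-0.3, 0.2, -0.4]
grip_width: 0.0905
grip_force: 0.0
```

```bash
python3 -c "
from h import *
to([.4548,-.082],.08,116.7)
o=ctrl.get_obs();S=ctrl.camera('side');p=o['ee_pos'];a=np.radians(26.7)
for s in(-.053,.053):
  q=p+s*np.array([np.cos(a),np.sin(a),0]);print('tip pred',proj('side',q),'if +20',proj('side',q+[0,0,.02]))
cv2.imwrite('pics/v3.png',cv2.resize(S[80:230,300:460],(640,600),interpolation=cv2.INTER_CUBIC))"
```

```text
t 6.78 track mm [-77.1 225.2] z 0.1217 d [0.0026 0.0001 0.0417] w [ 0.03  0.03 -0.06] F [-0.3  0.2 -0.4] grip 0.0905 0.0
tip pred [401.4862761  145.77773105] if +20 [402.71190463 137.52015265]
tip pred [356.65224087 154.81494116] if +20 [357.30597755 146.36308469]
```

View pics/v3.png

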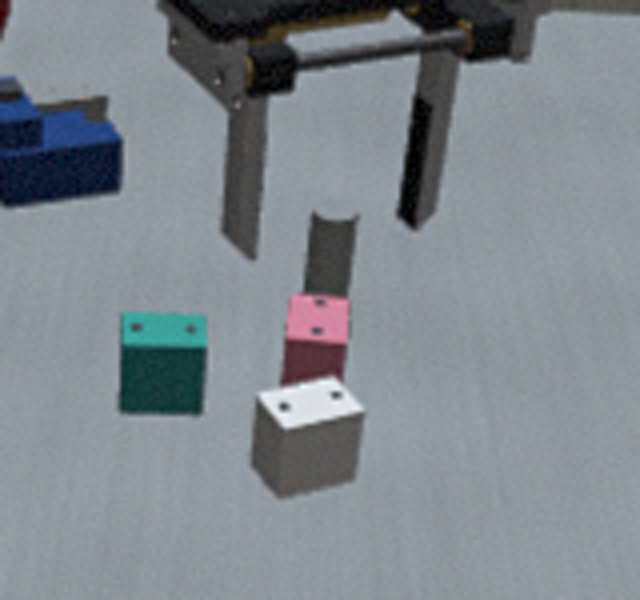

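v3 shows the open fingertips at full-image (360,141) and (404,136), centred laterally over the white pad (377,180). They appear 20–30 mm higher than reported. The table will settle it: I'll descend around the pad and stop at first touch.

play_rows(commands=[[0.002,0,0.015,0,0,0,-1],[0,0,0.025,0,0,0,-1],[0,0,0.025,0,0,0,-1],[0,0,0.016,0,0,0,-1],[0,0,0.01,0,0,0,-1],[0,0,0.008,0,0,0,-1],[0,0,0.004,0,0,0,-1],[0,0,0,0,0,0,-1],[0,0,0,0,0,0,-1]])

```text
time_s: 7.58
ee_pos: [0.4552, -0.0824, 0.0188]
eef_rot: [3.141, 0.001, 2.038]
force: [-0.1, -0.7, 0.3]
grip_width: 0.0939
grip_force: 0.0
```

```bash
python3 -c "
from h import *
to([.4548,-.082],.024,116.7)
o=ctrl.get_obs();S=ctrl.camera('side');p=o['ee_pos'];a=np.radians(26.7)
for s in(-.053,.053):
  q=p+s*np.array([np.cos(a),np.sin(a),0]);print('tip pred',proj('side',q),'if +20',proj('side',q+[0,0,.02]))
cv2.imwrite('pics/v4.png',cv2.resize(S[110:230,310:450],(700,600),interpolation=cv2.INTER_CUBIC))"
```

```text
t 7.58 track mm [-75.1 225.4] z 0.0188 d [ 0.0005 -0.0002 -0.0052] w [0.04 0.03 0.08] F [-0.1 -0.7  0.3] grip 0.0939 0.0
tip pred [395.98741805 185.59527266] if +20 [397.06782171 178.35066005]
tip pred [353.8262768 195.4747614] if +20 [354.40113575 188.09595054]
```

View pics/v4.png

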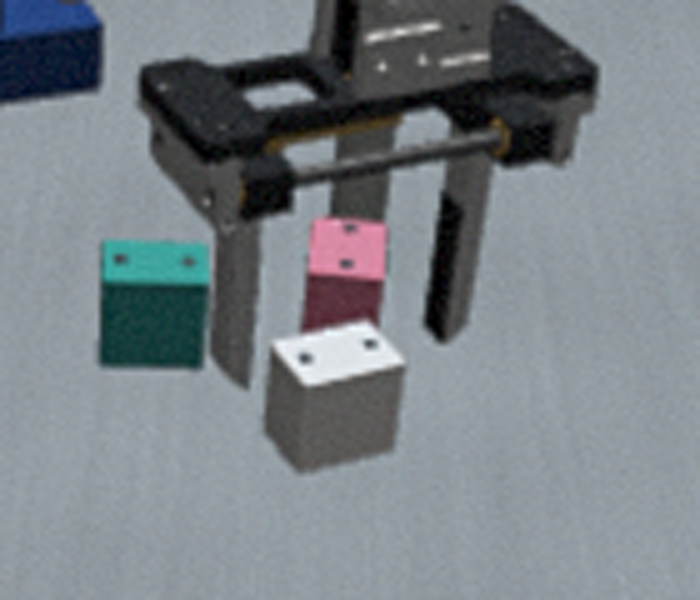

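v4 shows the tips at full-image (357,185) and (399,177), straddling the pad laterally and again about 25 mm higher than reported. Continuing down carefully.

play_rows(commands=[[0,0,0.005,0,0,0,-1],[0,0,0.005,0,0,0,-1],[0,0,0.004,0,0,0,-1],[0,0,0,0,0,0,-1],[0,0,0,0,0,0,-1]])

```text
time_s: 8.05
ee_pos: [0.4546, -0.0823, 0.0039]
eef_rot: [-3.141, -0.0, 2.039]
force: [0.6, -0.5, -0.4]
grip_width: 0.0937
grip_force: 0.0
```

play_rows(commands=[[0,0,0.002,0,0,0,-1],[0,0,0.002,0,0,0,-1],[0,0,0.002,0,0,0,-1],[0,0,0,0,0,0,-1]])

```text
time_s: 8.38
ee_pos: [0.4546, -0.0823, -0.0022]
eef_rot: [-3.141, -0.0, 2.039]
force: [0.0, 0.3, -0.2]
grip_width: 0.0943
grip_force: 0.0
```

It reads below the table height with no contact, so the reported z is biased. Continuing to first touch in small steps.

play_rows(commands=[[0,0,0.002,0,0,0,-1],[0,0,0.002,0,0,0,-1],[0,0,0.002,0,0,0,-1],[0,0,0.002,0,0,0,-1],[0,0,0.002,0,0,0,-1],[0,0,0,0,0,0,-1]])

```text
time_s: 8.88
ee_pos: [0.4546, -0.0823, -0.0123]
eef_rot: [-3.141, -0.0, 2.039]
force: [-0.3, 0.2, 0.4]
grip_width: 0.0938
grip_force: 0.0
```

```bash
python3 -c "
from h import *
to([.4548,-.082],-.02,116.7)
o=ctrl.get_obs();S=ctrl.camera('side');p=o['ee_pos'];a=np.radians(26.7)
for s in(-.053,.053):
  q=p+s*np.array([np.cos(a),np.sin(a),0]);print('tip at',[proj('side',q+[0,0,b]).round(1) for b in (0,.01,.02,.03)])
cv2.imwrite('pics/v5.png',cv2.resize(S[110:230,310:450],(700,600),interpolation=cv2.INTER_CUBIC))"
```

```text
t 8.88 track mm [-74.8 226. ] z -0.0123 d [0.0001 0.0003 0.0077] w [-0.02 -0.02  0.1 ] F [-0.3  0.2  0.4] grip 0.0938 0.0
tip at [array([394.6, 196.5]), array([395.2, 193.1]), array([395.7, 189.6]), array([396.2, 186. ])]
tip at [array([353.2, 206.6]), array([353.5, 203.1]), array([353.8, 199.5]), array([354.1, 195.9])]
```

View pics/v5.png

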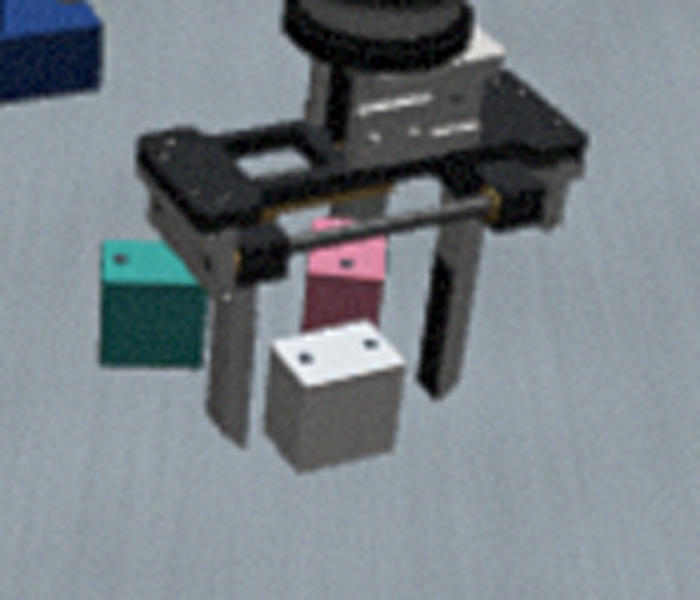

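v5 shows the tips at (356,197) and (397,188), about 15 mm above the table next to the pad, so the bias is about +27 mm. I'll go on to contact to get the exact value.

play_rows(commands=[[0,0,0.003,0,0,0,-1],[0,0,0.003,0,0,0,-1],[0,0,0.002,0,0,0,-1],[0,0,0.001,0,0,0,-1],[0,0,0,0,0,0,-1]])

```text
time_s: 9.35
ee_pos: [0.4546, -0.0823, -0.0212]
eef_rot: [-3.141, -0.0, 2.039]
force: [-0.3, 0.4, -0.2]
grip_width: 0.0942
grip_force: 0.0
```

play_rows(commands=[[0,0,0.001,0,0,0,-1],[0,0,0.001,0,0,0,-1],[0,0,0.001,0,0,0,-1],[0,0,0,0,0,0,-1]])

```text
time_s: 9.68
ee_pos: [0.4547, -0.0823, -0.024]
eef_rot: [-3.141, -0.0, 2.039]
force: [-0.3, 0.2, -0.6]
grip_width: 0.094
grip_force: 0.0
```

play_rows(commands=[[0,0,0.001,0,0,0,-1],[0,0,0.001,0,0,0,-1],[0,0,0,0,0,0,-1]])

```text
time_s: 9.93
ee_pos: [0.4547, -0.0823, -0.026]
eef_rot: [-3.141, -0.0, 2.039]
force: [-0.1, 0.3, -1.0]
grip_width: 0.0941
grip_force: 0.0
```

play_rows(commands=[[0,0,0.001,0,0,0,-1],[0,0,0.001,0,0,0,-1],[0,0,0,0,0,0,-1]])

```text
time_s: 10.18
ee_pos: [0.4547, -0.0823, -0.028]
eef_rot: [-3.141, -0.0, 2.039]
force: [-0.4, -0.4, 0.2]
grip_width: 0.0941
grip_force: 0.0
```

play_rows(commands=[[0,0,0.001,0,0,0,-1],[0,0,0.001,0,0,0,-1],[0,0,0,0,0,0,-1]])

```text
time_s: 10.43
ee_pos: [0.4549, -0.0823, -0.0291]
eef_rot: [3.142, 0.0, 2.039]
force: [-6.3, 0.7, 14.6]
grip_width: 0.094
grip_force: 7.4
```

The tips touched the table at reported z ≈ -0.0288, so true z = reported + 0.0285. Rising to a true 25 mm and gripping.

play_rows(commands=[[0,0,-0.01,0,0,0,-1],[0,0,-0.01,0,0,0,-1],[0,0,-0.006,0,0,0,-1],[0,0,0,0,0,0,0.2],[0,0,0,0,0,0,1],[0,0,0,0,0,0,1],[0,0,0,0,0,0,1],[0,0,0,0,0,0,1],[0,0,0,0,0,0,1],[0,0,0,0,0,0,1],[0,0,0,0,0,0,1],[0,0,0,0,0,0,1]], force=25)

```text
time_s: 11.43
ee_pos: [0.4547, -0.0823, -0.004]
eef_rot: [-3.141, -0.0, 2.039]
force: [-0.1, 0.4, -0.5]
grip_width: 0.0498
grip_force: 25.0
```

```bash
python3 -c "
from h import *
to(tr(-57),.1,102.5)"
```

```text
t 11.43 track mm [-74.9 225.9] z -0.004 d [-0.0385  0.2233 -0.1041] w [-2.00e-02 -1.00e-02  1.43e+01] F [-0.1  0.4 -0.5] grip 0.0498 25.0
```

The pad is gripped (49.8 mm, 25 N). Now lifting, squaring to the track and carrying it over.

play_rows(commands=[[0,0,-0.01,0,0,0,1],[0,0,-0.02,0,0,0,1],[0,0,-0.025,0,0,0,1],[0,0,-0.025,0,0,0,1],[0,0,-0.015,0,0,0,1],[0,0,-0.009,0,0,0,1],[0,0,0,0,0,3.6,1],[0,0,0,0,0,3.6,1],[0,0,0,0,0,3.6,1],[0,0,0,0,0,3.5,1],[0,0,0,0,0,0,1]])

```text
time_s: 12.35
ee_pos: [0.4545, -0.0822, 0.1001]
eef_rot: [-3.141, -0.0, 1.786]
force: [0.3, 1.2, -0.0]
grip_width: 0.0499
grip_force: 25.0
```

play_rows(commands=[[0.0019,0.0159,0,0,0,0,1],[0.0021,0.024,0,0,0,0,1],[0.0024,0.026,0,0,0,0,1],[0.0024,0.026,0,0,0,0,1],[0.0024,0.026,0,0,0,0,1],[0.0024,0.026,0,0,0,0,1],[0.0024,0.026,0,0,0,0,1],[0.0024,0.026,0,0,0,0,1],[0.0019,0.02,0,0,0,0,1],[0.001,0.01,0,0,0,0,1],[0,0,0,0,0,0,1],[0,0,0,0,0,0,1],[0,0,0,0,0,0,1]])

```text
time_s: 13.43
ee_pos: [0.67, -0.0129, 0.0999]
eef_rot: [-3.141, -0.0, 1.79]
force: [-0.5, 0.5, -0.6]
grip_width: 0.0496
grip_force: 25.0
```

```bash
python3 -c "
from h import *
to(tr(-54),.006,102.5)"
```

```text
t 13.43 track mm [-53.7   0.7] z 0.0999 d [-0.0003  0.0007  0.0939] w [-0.04 -0.01  0.05] F [-0.5  0.5 -0.6] grip 0.0496 25.0
```

play_rows(commands=[[0,0,0.01,0,0,0,1],[0,0,0.015,0,0,0,1],[0,0,0.015,0,0,0,1],[0,0,0.013,0,0,0,1],[0,0,0.007,0,0,0,1],[0,0,0,0,0,0,1],[0,0,0,0,0,0,1]])

```text
time_s: 14.02
ee_pos: [0.6707, -0.0127, 0.0402]
eef_rot: [-3.141, -0.0, 1.789]
force: [0.4, 0.6, -1.4]
grip_width: 0.05
grip_force: 25.0
```

```bash
python3 -c "
from h import *
to(tr(-54),.006,102.5)
S=ctrl.camera('side')
cv2.imwrite('pics/v6.png',cv2.resize(S[130:260,215:345],(600,600),interpolation=cv2.INTER_CUBIC))
b=.0385
for n,x,y in(('pad front top',-36,0),('stop screw',-86,0)):print(n,proj('side',[*tr(x,y),.0415+.05 if n[0]=='p' else .032]))
for y in(-25,25):print([proj('side',[*tr(-36,y),z]).round(1).tolist() for z in(.0415,.0915)])"
```

```text
t 14.02 track mm [-53.7  -0. ] z 0.0402 d [-0.0003 -0.      0.0342] w [-0.01 -0.    0.  ] F [ 0.4  0.6 -1.4] grip 0.05 25.0
pad front top [272.94888451 180.00107106]
stop screw [273.32860947 189.40521262]
[[262.0, 200.7], [260.3, 180.8]]
[[286.3, 199.1], [285.5, 179.2]]
```

View pics/v6.png

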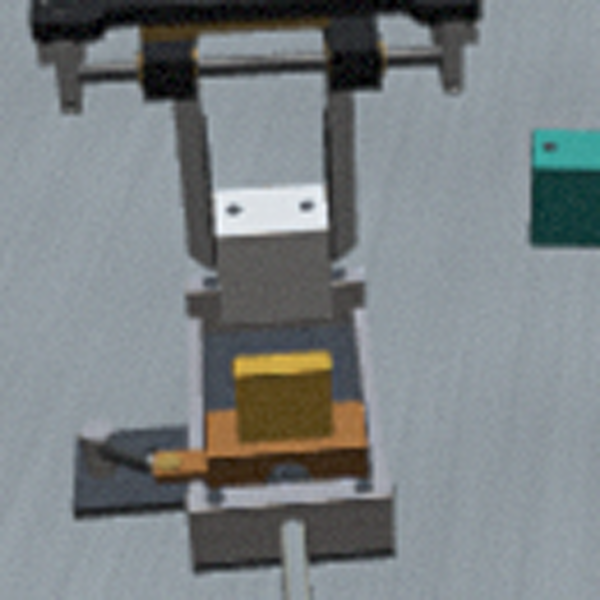

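v6 (my tenth and last view) shows the pad held square above the track, centred between the walls. Its front top edge is at full-image row 181, and 181.2 was predicted. The follower is fully back. Lowering to the floor; contact expected at reported z ≈ 0.002.

play_rows(commands=[[0,0,0.01,0,0,0,1],[0,0,0.012,0,0,0,1],[0,0,0.008,0,0,0,1],[0,0,0.003,0,0,0,1],[0,0,0.002,0,0,0,1],[0,0,0,0,0,0,1],[0,0,0,0,0,0,1]])

```text
time_s: 14.65
ee_pos: [0.6709, -0.0126, 0.0053]
eef_rot: [3.141, 0.0, 1.789]
force: [0.4, 0.8, -0.8]
grip_width: 0.0498
grip_force: 25.0
```

play_rows(commands=[[0,0,0.001,0,0,0,1],[0,0,0.001,0,0,0,1],[0,0,0,0,0,0,1]])

```text
time_s: 14.9
ee_pos: [0.6707, -0.0126, 0.0032]
eef_rot: [3.141, 0.0, 1.789]
force: [-0.0, -0.9, -0.5]
grip_width: 0.0497
grip_force: 25.0
```

play_rows(commands=[[0,0,0.001,0,0,0,1],[0,0,0.001,0,0,0,1],[0,0,0,0,0,0,1]])

```text
time_s: 15.15
ee_pos: [0.6709, -0.0126, 0.002]
eef_rot: [3.141, 0.0, 1.789]
force: [-3.4, 0.5, 6.3]
grip_width: 0.0497
grip_force: 25.0
```

Floor contact came exactly at the expected height. Releasing and lifting.

play_rows(commands=[[0,0,0,0,0,0,-0.5],[0,0,0,0,0,0,-0.5],[0,0,0,0,0,0,-0.5],[0,0,0,0,0,0,-0.5],[0,0,0,0,0,0,-0.5],[0,0,0,0,0,0,-0.5]])

```text
time_s: 15.65
ee_pos: [0.6707, -0.0126, 0.0011]
eef_rot: [-3.141, -0.0, 1.789]
force: [0.2, -0.3, -0.4]
grip_width: 0.0704
grip_force: 0.0
```

play_rows(commands=[[0,0,-0.005,0,0,0,-0.5],[0,0,-0.015,0,0,0,-0.5],[0,0,-0.025,0,0,0,-0.5],[0,0,-0.025,0,0,0,-0.5],[0,0,-0.02,0,0,0,1],[0.02,0,0,0,0,0,1],[0.025,0,0,0,0,0,1],[0.025,0,0,0,0,0,1],[0.02,0,0,0,0,0,1],[0.012,0,0,0,0,0,1],[0,0,0,0,0,0,1],[0,0,0,0,0,0,1]])

```text
time_s: 16.65
ee_pos: [0.6488, 0.0869, 0.0914]
eef_rot: [3.141, 0.0, 1.79]
force: [-0.2, -0.6, 1.4]
grip_width: 0.0203
grip_force: 0.0
```

```bash
python3 tip.py; python3 - <<'E'
from h import *
to(tr(50),.022,102.5)
S=ctrl.camera('side'); m=np.zeros(S.shape[:2],np.uint8); m[160:225,250:300]=(S[160:225,250:300].min(2)>185)*255
c=max(cv2.findContours(m,0,1)[0],key=cv2.contourArea); print(cv2.boundingRect(c),cv2.minAreaRect(c))
print("pad top corners pred", [ (proj('side',[*tr(x,y),.056])+[1.4,1.2]).round(1).tolist() for x,y in((-72,-25),(-72,25),(-36,25),(-36,-25))])
E
```

```text
t 16.65 track mm [48.3 -0.2] z 0.0914 d [-0.1212 -0.0003  0.0464] w [0.02 0.01 0.05] F [-0.2 -0.6  1.4] grip 0.0203 0.0
tab top 275.31168831168833 208.63636363636363 77
tip row edge 185 pred [274.86865535 205.94746665]
t 16.7 track mm [47.5 -0.2] z 0.0913 d [ 0.0025 -0.0002  0.0693] w [ 0.01  0.02 -0.01] F [ 0.5 -0.3 -0.6] grip 0.0169 0.0
(270, 186, 10, 10) ((274.47998046875, 190.36000061035156), (9.616652488708496, 8.202439308166504), 81.8698959350586)
pad top corners pred [[262.5, 186.1], [286.3, 184.6], [287.5, 194.6], [262.9, 196.3]]
```

The pad stands where predicted (white rows 186–196 between the fingers). Now lowering the closed fingers behind the tab.

play_rows(commands=[[0.003,0,0,0,0,0,1],[0,0,0,0,0,0,1],[0,0,0.012,0,0,0,1],[0,0,0.018,0,0,0,1],[0,0,0.018,0,0,0,1],[0,0,0.013,0,0,0,1],[0,0,0.007,0,0,0,1],[0,0,0,0,0,0,1],[0,0,0,0,0,0,1]])

```text
time_s: 17.5
ee_pos: [0.6481, 0.0899, 0.0232]
eef_rot: [3.142, -0.0, 1.789]
force: [0.9, -0.2, 0.4]
grip_width: 0.0006
grip_force: 0.0
```

```bash
python3 tip.py
```

```text
t 17.5 track mm [51.3 -0.2] z 0.0232 d [-0.1243 -0.0003 -0.0218] w [ 0. -0.  0.] F [ 0.9 -0.2  0.4] grip 0.0006 0.0
tab top 276.45454545454544 208.3181818181818 22
tip row edge 153 pred [276.44527328 234.64540675]
```

play_rows(commands=[[-0.004,0,0,0,0,0,1],[-0.005,0,0,0,0,0,1],[-0.005,0,0,0,0,0,1],[-0.005,0,0,0,0,0,1],[-0.005,0,0,0,0,0,1],[-0.005,0,0,0,0,0,1],[-0.005,0,0,0,0,0,1],[-0.004,0,0,0,0,0,1],[0,0,0,0,0,0,1],[0,0,0,0,0,0,1],[0,0,0,0,0,0,1]])

```text
time_s: 18.47
ee_pos: [0.6561, 0.0529, 0.023]
eef_rot: [-3.141, -0.0, 1.789]
force: [-0.6, 0.7, 0.2]
grip_width: 0.0004
grip_force: 0.0
```

```bash
python3 tip.py; python3 -c "
from h import *
for j in(0,26,50,80):print(j,(proj('side',[*tr(-52+j),.072])+[1.4,1.2]).round(1))"
```

```text
t 18.47 track mm [13.5 -0. ] z 0.023 d [-0.0865 -0.0001 -0.022 ] w [-0.01 -0.    0.  ] F [-0.6  0.7  0.2] grip 0.0004 0.0
tab top 271.7857142857143 192.14285714285714 14
tip row edge 164 pred [275.73603337 222.24170761]
0 [274.5 184.6]
26 [275.1 192. ]
50 [275.6 199.3]
80 [276.4 208.8]
```

The follower sprang forward: the tab top at row 192.1 matches the loaded position of 0.026 exactly (192.0 predicted). Backing off and lifting clear for a check without occlusion.

play_rows(commands=[[0.006,0,0,0,0,0,1],[0.004,0,-0.015,0,0,0,1],[0,0,-0.03,0,0,0,1],[0,0,-0.035,0,0,0,1],[0,0,-0.03,0,0,0,1],[0,-0.02,-0.02,0,0,0,1],[0,-0.035,0,0,0,0,1],[0,-0.035,0,0,0,0,1],[0,-0.035,0,0,0,0,1],[0,-0.035,0,0,0,0,1],[0,-0.03,0,0,0,0,1],[0,-0.01,0,0,0,0,1],[0,0,0,0,0,0,1],[0,0,0,0,0,0,1]])

```text
time_s: 19.68
ee_pos: [0.4592, 0.0196, 0.1537]
eef_rot: [3.14, 0.0, 1.789]
force: [-0.5, -0.3, -0.6]
grip_width: 0.0005
grip_force: 0.0
```

```bash
python3 tip.py; python3 - <<'E'
from h import *
S=ctrl.camera('side');T=ctrl.camera('top')
cv2.imwrite('pics/endS.png',S);cv2.imwrite('pics/endT.png',T)
for n,I,(a,b,c,d),o in(('side',S,(160,225,255,297),[1.4,1.2]),('top',T,(140,195,300,360),[0,0])):
    m=np.zeros(I.shape[:2],np.uint8); m[a:b,c:d]=(I[a:b,c:d].min(2)>(185 if n=='side' else 165))*255
    k=cv2.findContours(m,0,1)[0]
    if k:
        k=max(k,key=cv2.contourArea);print(n,cv2.boundingRect(k),cv2.minAreaRect(k))
        P=np.array([onz(n,p,.056)[:2] for p in cv2.boxPoints(cv2.minAreaRect(k))])-(O if n=='top' else O)
        print('corners in track mm',(1000*np.c_[P@u,P@v]).round(0).tolist())
    print("pred",[(proj(n,[*tr(x,y),.056])+o).round(1).tolist() for x,y in((-80,-25),(-80,25),(-44,25),(-44,-25))])
E
```

```text
t 19.68 track mm [ 23.6 199.4] z 0.1537 d [-0.0966  0.1992  0.109 ] w [0.08 0.02 0.01] F [-0.5 -0.3 -0.6] grip 0.0005 0.0
tab top 273.43859649122805 192.28070175438597 57
tip row edge 183 pred [380.60280661 164.11049235]
side (262, 183, 24, 11) ((273.6844482421875, 187.52871704101562), (9.144109725952148, 23.177148818969727), 84.80557250976562)
corners in track mm [[-75.0, -24.0], [-77.0, 25.0], [-44.0, 25.0], [-42.0, -23.0]]
pred [[262.4, 183.9], [286.1, 182.4], [287.2, 192.3], [262.8, 194.0]]
top (328, 149, 17, 21) ((335.7308044433594, 159.1538543701172), (19.415496826171875, 13.924245834350586), 78.69007110595703)
corners in track mm [[-47.0, -24.0], [-80.0, -25.0], [-79.0, 22.0], [-47.0, 22.0]]
pred [[340.8, 148.1], [345.2, 168.6], [329.7, 171.5], [325.5, 150.9]]
```

Both views agree. The pad is square, spanning track x from about -80 to -45 mm and y ±24 mm, with its top at 56 mm. The follower is at 0.026 and the robot is clear.

```bash
python3 -c "
from station import ctrl
print(ctrl.hand_in())"
```

```text
the job is handed in; nothing more can be done
None
```

The clean white pad is loaded upright and square against the end stop, the follower has sprung shut on it at 0.026, the robot touches nothing, and the job was handed in at about 20 s; no verdict was returned.

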